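# Clear the fallen bottle off the sample carousel

## Robot

A 6-joint arm with a two-finger parallel gripper is mounted at the origin on the work surface. World frame = base frame: x ahead of the robot, y to its left, z up, the work surface at z = 0. Lengths are in m, angles in rad, forces in N, time in s.
With the tool pointing down it reaches from about 0.275 to 1 m from the base axis. Payload 8.4 kg.
Tool frame: the origin (TCP) lies midway between the tips of the shut fingers; the grasp point (between the pads) lies 19 mm behind it; z points along the fingers, y is the line along which they close (so a half turn about z gives the same grasp; the last joint's range is limited). The gripper opens to 85 mm and grips with 20 to 120 N. Pads are 22 mm wide; open, the fingers measure 114 mm over their backs; the gripper's body (76 mm by 85 mm) begins 54 mm behind the grasp point. The pads swing forward as they close: fully open they stand 13 mm farther back than shut.
Start: joints at [-1.299, 0.353, 1.633, -0, 1.155, -0.002], TCP at [0.169, -0.602, 0.231] pointing down, gripper open.
Joint ranges: [-2.63, 2.63], [-0.92, 2.1], [0.06, 2.66], [-1.3, 4.44], [0, 2.69], [-3.02, 3.02]. Speed limits (rad/s): [2.22, 2.22, 2.79, 3.14, 3.14, 3.14].

## Interface

Orientations are given as a 3x3 rotation matrix whose columns are the frame's x, y, z axes.
In Python, from plant import * gives the robot as it stands. The module is installed in compiled form; this text tells all that it offers.
- The arm moves only by the tool step_arm, never from a script. Its argument "series" is a list of rows, each an object with "travel": the shift along the tool's x, y, z in m, a list of three; "dr": the turn, a rotation vector about the tool's x, y, z in degrees, a list of three; "gripper": the finger opening in m, from 0 to 0.0854. A call has 1 to 12 rows; each row is the pose to reach, as a shift and turn from the pose commanded when the call began, along the tool's axes at that moment; what a row does not reach only later rows make up. A row lasts 1/8 s, in which the tool goes at most 62.5 mm and 10.7 degrees, less where a joint would pass 70% of its speed; a pose out of reach is approached as far as the arm can. A call with a gripper value outside its range is refused whole. The fingers move at their own pace and stop on an object; "force" is the grip in N (left out, the last holds). Time passes only in rows, so rows that repeat a pose let the fingers close. It gives the time, the measured TCP pose, the force, the opening and the grip force at its end, in the units of the state.
- state(): the state, without advancing time (a new reading comes with each control period).
- snapshot(name): name is "side" or "top"; returns the picture (480x640x3 uint8, blue, green, red); there is no depth.
- get_calibration(name): a dict with "intrinsics" (3x3 intrinsics, pixels), "R" (3x3) and "t" (3): a world point X has camera coordinates R X + t. Camera axes: x right, y down, z forward; pixel columns grow to the right and rows downward; lengths in m; the calibration is good to about 2 mm. A picture is of the moment at which its call begins. get_calibration takes no time and is no camera call.
- close_job(): hands the job in; it is judged then, once.
The state is a dict: "time_s": time; "q": joint angles; "dq": joint speeds; "joint_torque": joint torques, N m; "eef_pos": TCP position; "eef_rot": TCP orientation; "ft_force": force on the tool from outside, world axes, zero at the start; "torque": the same for the moment, N m; "gripper_width": opening from 0.0 (shut) to 1.0 (fully open); "grip_force": force on a finger pad.
Only numpy, scipy, OpenCV 4.12 (cv2) and the standard library are available. Lean on these libraries where they do the work, as an engineer would, in place of code of your own. Each camera call takes 0.05 s, during which the arm holds its last target. There are 200 camera calls.

## Task

A square bottle has toppled over on the lower deck of the freely turning sample carousel, on the side away from the robot. Gently turn the carousel until the fallen bottle lies on the robot's side, lift it out from under the upper deck and set it down (not dropped) lying on its side inside the white tray. Keep the three vials standing on the upper deck, do not disturb the other things on the bench, and leave the carousel at rest.

Things in the scene. Friction and masses are not known exactly. Their poses are not given: they have to be found in the camera images.
- bottle: The fallen bottle: white plastic, 100 mm long, lying. Its x axis runs along its length, base to cap; z is up at the start. Origin: mid length, on the face it lies on. From there the 40 x 40 mm body spans x = -50 to +20 mm, a 32 mm square shoulder to +30, a round blue cap of 30 mm diameter to +50. About 110 g. It starts on the lower deck, roughly radial, cap outward.
- bottle_mid (a point): Centre of the fallen bottle (mid length, mid thickness, 20 mm above its lying face).
- bench_mat: Black rubber mat, 240 x 240 x 4 mm, fixed, lying level under the carousel; origin at the centre of its underside, on the bench and on the carousel's axis. Its -x side faces the robot (turned by at most 0.15 rad).
- axis (a point): Point on the carousel's vertical axis, at the top of its grey round upper deck (150 mm above the bench). Upper deck: diameter 220 mm, 8 mm thick (underside at 142 mm), on a central column of 30 mm diameter; it overhangs the inner part of the lower deck. Between the decks are only the column and the fallen bottle.
- carousel (a joint): Angle of the whole two-deck carousel about its vertical axis, counter-clockwise from above (rad). It turns freely without limit, coasts when pushed, and nothing holds it. Its grey round lower deck has a diameter of 290 mm, its top 32 mm above the bench.
- peg0 (a point): Centre of the top end of turning peg 0: an upright steel peg fixed on the upper deck, 12 mm diameter, 42 mm tall (top 192 mm above the bench), 92 mm from the carousel's axis, the four pegs a quarter turn apart.
- peg1 (a point): Centre of the top end of turning peg 1: an upright steel peg fixed on the upper deck, 12 mm diameter, 42 mm tall (top 192 mm above the bench), 92 mm from the carousel's axis, the four pegs a quarter turn apart.
- peg2 (a point): Centre of the top end of turning peg 2: an upright steel peg fixed on the upper deck, 12 mm diameter, 42 mm tall (top 192 mm above the bench), 92 mm from the carousel's axis, the four pegs a quarter turn apart.
- peg3 (a point): Centre of the top end of turning peg 3: an upright steel peg fixed on the upper deck, 12 mm diameter, 42 mm tall (top 192 mm above the bench), 92 mm from the carousel's axis, the four pegs a quarter turn apart.
- vial_a: Small round capped glass vial, 28 mm diameter, 58 mm tall, standing loose on the upper deck about 45 mm from the carousel's axis; origin at the centre of its underside, z up.
- vial_b: Small round capped glass vial, 28 mm diameter, 58 mm tall, standing loose on the upper deck about 45 mm from the carousel's axis; origin at the centre of its underside, z up.
- vial_c: Small round capped glass vial, 28 mm diameter, 58 mm tall, standing loose on the upper deck about 45 mm from the carousel's axis; origin at the centre of its underside, z up.
- tray: Fixed white plastic tray, open on top, 230 mm (its x) by 170 mm (its y), walls 25 mm high and 4 mm thick; origin at the centre of its underside, on the bench. Its floor is 4 to 5 mm above the bench.
- spare_bottle: Another square bottle like the fallen one (40 x 40 mm, 100 mm tall), standing upright on the bench; origin under its base. Leave alone.
- beaker: Glass beaker, 70 mm diameter, 95 mm tall, standing on the bench; origin under its base. Leave alone.
- wash_bottle: White round bottle, 64 mm diameter, 170 mm tall, standing on the bench; origin under its base. Leave alone.
- spatula: Slim steel lab spatula, 190 mm long, up to 12 mm wide, lying on the bench; origin under its middle. Leave alone.
- weigh_boat: Shallow white bowl, 90 mm diameter, 22 mm high, on the bench; origin under its base. Leave alone.
There are look-alikes about, which are no part of the job. Leave any turquoise look-alike of the vial_c alone. Leave any green look-alike of the bottle alone.

How it is judged:
By the outcome, as a careful person would: the job done as asked, in the order asked, and still so for the second after the job is handed in, with the robot touching nothing.
It also fails if it takes over 72 s, if anything falls off the work surface, if the arm or the gripper's body presses on something with over 40 N, if the wrist force passes 120 N, or if a joint passes its speed limit or range.

## Working session

There is one attempt and no reset: what is moved stays moved. The work goes in short steps, Python scripts to look and compute and a tool call to move; the robot and the scene stay as the last step left them, time stands still between calls to the robot, and variables do not carry over. Pictures are saved under pics/ and viewed, at most 11 in all, crops included, and the job is handed in when it is done.

Besides the shell and the picture viewer there is one more tool, called after "Emit:" as name(argument=value, ...) on one line, values as JSON. step_arm: Moves the arm, as the interface text tells. Its arguments: {"type":"object","properties":{"series":{"type":"array"},"force":{"type":"number"}},"required":["series"]}

```bash
mkdir -p pics; python3 - <<'E'
from plant import *
import cv2
for n in("side","top"):
    cv2.imwrite(f"pics/{n}0.png",snapshot(n)); c=get_calibration(n); print(n,c)
s=state();print(s['time_s'],s['eef_pos'],s['eef_rot'],s['ft_force'])
E
```

```text
side {'intrinsics': array([[554.17066365,   0.        , 319.6123478 ],
       [  0.        , 554.17066365, 241.09084679],
       [  0.        ,   0.        ,   1.        ]]), 'R': array([[ 9.64370893e-01, -2.64552729e-01,  7.97021530e-04],
       [-1.70440676e-01, -6.23603855e-01, -7.62933947e-01],
       [ 2.02333283e-01,  7.35615447e-01, -6.46475952e-01]]), 't': array([-0.53817896,  0.17231604,  1.24664582])}
top {'intrinsics': array([[540.04445358,   0.        , 314.86961548],
       [  0.        , 540.04445358, 234.67405633],
       [  0.        ,   0.        ,   1.        ]]), 'R': array([[-0.01835042, -0.99979552,  0.00849599],
       [-0.99690562,  0.01764644, -0.07660147],
       [ 0.07643588, -0.00987537, -0.99702559]]), 't': array([0.00212243, 0.55102226, 1.41558029])}
0.1 [ 0.16885217 -0.60130319  0.23061061] [[ 9.62753770e-01  2.70379435e-01 -3.71919560e-04]
 [ 2.70379691e-01 -9.62752944e-01  1.26149219e-03]
 [-1.69851054e-05 -1.31506586e-03 -9.99999135e-01]] [ 0.07849153  0.08011139 -0.73810244]
```

View pics/side0.png

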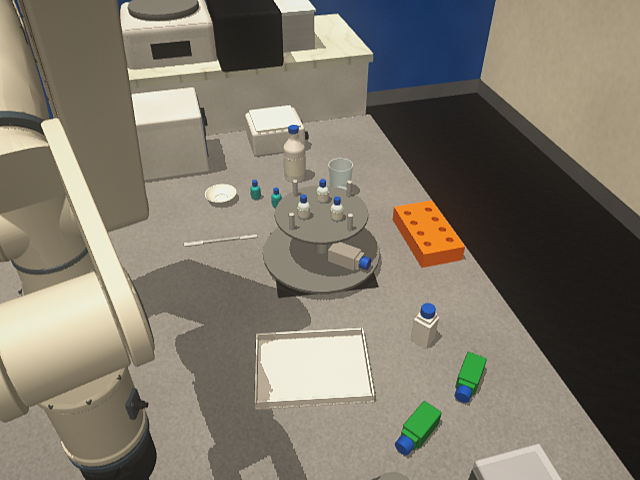

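View pics/top0.png

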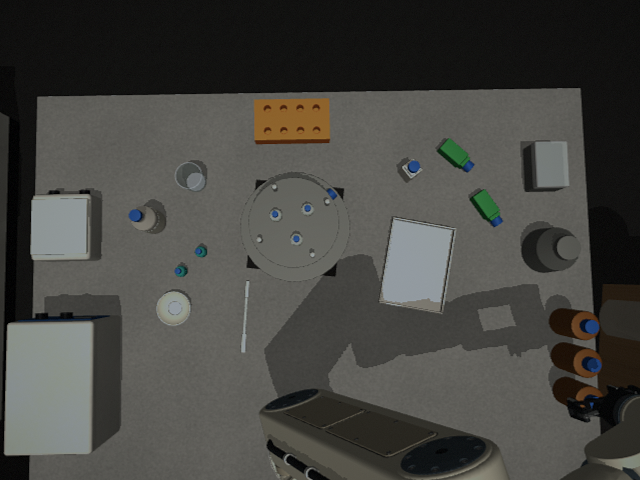

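The top view shows the carousel near (295,226), with pegs at (275,187), (327,202), (312,254) and (260,239). The blue cap of the fallen bottle is at (331,193), on the far right side. The tray corners are (393,217), (455,228), (442,313) and (380,303). The side view shows the bottle under the upper deck with its cap at (365,263).

```bash
cat > h.py <<'E'
from plant import *
import cv2, numpy as np
def unproj(n,uv,z):
    c=get_calibration(n);R,t=np.array(c['R']),np.array(c['t'])
    C=-R.T@t; d=R.T@np.linalg.inv(c['intrinsics'])@np.array([*uv,1.]); return C+d*(z-C[2])/d[2]
def proj(n,X):
    c=get_calibration(n); p=c['intrinsics']@(np.array(c['R'])@X+c['t']); return p[:2]/p[2]
def blobs(im,lo,hi,amin=8):
    m=cv2.inRange(cv2.cvtColor(im,cv2.COLOR_BGR2HSV),lo,hi)
    n,_,st,ce=cv2.connectedComponentsWithStats(m)
    return [(int(st[i,4]),ce[i].round(1)) for i in range(1,n) if st[i,4]>=amin]
E
python3 - <<'E'
from h import *
np.set_printoptions(precision=4,suppress=True)
P=[unproj("top",p,.192) for p in[(275,187),(327,202),(312,254),(260,239)]]
m=np.mean(P,0);print("axis",m)
for p in P: d=p-m;print(p,np.hypot(*d[:2]),np.arctan2(d[1],d[0]))
for p in[(393,217),(455,228),(442,313),(380,303)]:print("tray",unproj("top",p,.025))
im=cv2.imread("pics/side0.png");print("side blue",blobs(im,(100,150,60),(125,255,255)))
t=cv2.imread("pics/top0.png");print("top blue",blobs(t,(100,150,60),(125,255,255)))
for z in(.047,.052):print("cap",unproj("side",(365,263),z), unproj("top",(331,193),z))
for p in[(275,214),(308,209),(296,239)]:print("vial",unproj("top",p,.208)-m)
for p in[(344,181),(336,276),(247,267),(257,181)]:print("mat",unproj("top",p,.004))
for n,p in[("spare",(413,166)),]:print(n,unproj("top",p,.1))
for n,p in[("spat",(248,282)),("spat",(243,352)),("boat",(174,308))]:print(n,unproj("top",p,.005))
for n,u in(("side",im),("top",t)):
  a,b=(265,180,),(420,310)
  if n=="top":a,b=(230,150),(370,300)
  cr=u[a[1]:b[1],a[0]:b[0]];cv2.imwrite(f"pics/{n}0c.png",cv2.resize(cr,None,fx=4,fy=4,interpolation=cv2.INTER_CUBIC))
E
```

```text
axis [0.5724 0.0434 0.192 ]
[0.6522 0.0858 0.192 ] 0.09043646454488023 0.4880864048882206
[ 0.6145 -0.0361  0.192 ] 0.08995899782992484 -1.0832204806041106
[0.4927 0.0014 0.192 ] 0.09003301697111628 -2.656657434989095
[0.53   0.1224 0.192 ] 0.089675990225072 2.0628745046113495
tray [ 0.5942 -0.2167  0.025 ]
tray [ 0.5619 -0.381   0.025 ]
tray [ 0.3383 -0.3382  0.025 ]
tray [ 0.3674 -0.1758  0.025 ]
side blue [(16, array([17.1,  4.8])), (24, array([122.1,   3.6])), (9659, array([427.7,  39.2])), (8, array([326.5,  13. ])), (43, array([292.8, 127.3])), (13, array([254.2, 181.2])), (29, array([322.6, 182.5])), (12, array([275.5, 189. ])), (30, array([302.8, 198. ])), (34, array([336.7, 200.1])), (82, array([363.7, 261.6])), (143, array([427.9, 309.9])), (220, array([463. , 393.1])), (249, array([404.1, 444.5]))]
top blue [(98, array([413.6, 166.1])), (69, array([467.9, 165.9])), (49, array([331.5, 193.4])), (25, array([307.1, 207.8])), (112, array([134.8, 215.1])), (25, array([274.8, 213.8])), (68, array([496.4, 221. ])), (26, array([296. , 238.5])), (30, array([197.9, 250.8])), (29, array([177.4, 270.7])), (18, array([ 80.5, 319. ])), (148, array([591.3, 326.4])), (145, array([593.6, 364.9])), (15, array([591.3, 404.5]))]
cap [ 0.6577 -0.0444  0.047 ] [ 0.6581 -0.052   0.047 ]
cap [ 0.6556 -0.0495  0.052 ] [ 0.6573 -0.0518  0.052 ]
vial [0.014  0.0422 0.016 ]
vial [ 0.0243 -0.0345  0.016 ]
vial [-0.045  -0.0056  0.016 ]
mat [ 0.697  -0.0897  0.004 ]
mat [ 0.4403 -0.0625  0.004 ]
mat [0.4687 0.1753 0.004 ]
mat [0.7009 0.1462 0.004 ]
spare [ 0.7156 -0.2597  0.1   ]
spat [0.4287 0.1728 0.005 ]
spat [0.2446 0.1877 0.005 ]
boat [0.3635 0.3698 0.005 ]
```

View pics/side0c.png

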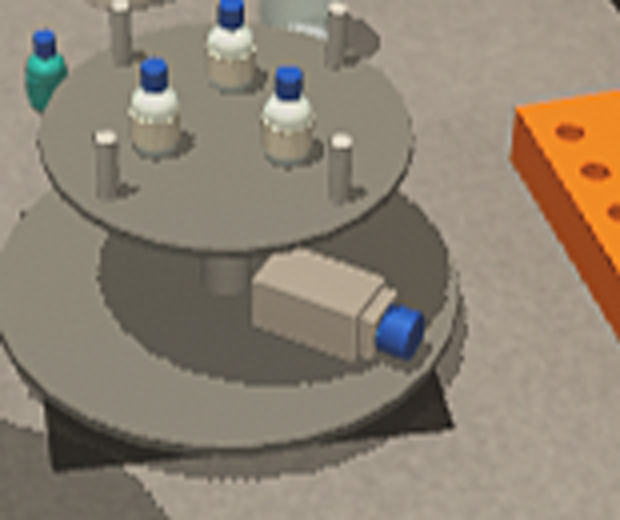

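View pics/top0c.png

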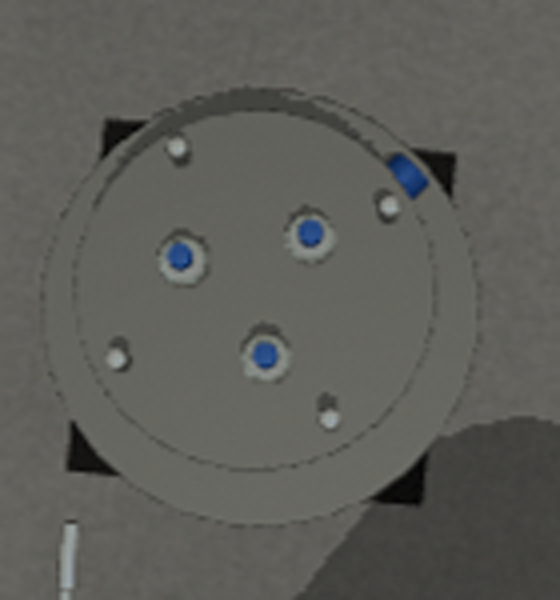

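Emit:
step_arm(series=[{"travel": [0.05, -0.036, -0.01], "dr": [0, 0, -8.5], "gripper": 0.035}, {"travel": [0.1, -0.072, -0.01], "dr": [0, 0, -17], "gripper": 0.035}, {"travel": [0.15, -0.108, -0.01], "dr": [0, 0, -25.5], "gripper": 0.035}, {"travel": [0.2, -0.145, -0.01], "dr": [0, 0, -34], "gripper": 0.035}, {"travel": [0.25, -0.181, -0.01], "dr": [0, 0, -42.5], "gripper": 0.035}, {"travel": [0.3, -0.217, -0.01], "dr": [0, 0, -51], "gripper": 0.035}, {"travel": [0.35, -0.253, -0.01], "dr": [0, 0, -60], "gripper": 0.035}, {"travel": [0.4, -0.29, -0.01], "dr": [0, 0, -68], "gripper": 0.035}, {"travel": [0.45, -0.326, -0.01], "dr": [0, 0, -77], "gripper": 0.035}, {"travel": [0.5, -0.362, -0.01], "dr": [0, 0, -86], "gripper": 0.035}, {"travel": [0.55, -0.398, -0.01], "dr": [0, 0, -94], "gripper": 0.035}, {"travel": [0.582, -0.4215, -0.01], "dr": [0, 0, -102], "gripper": 0.035}])

```text
time_s: 1.6
eef_pos: [0.6166, -0.0361, 0.2409]
eef_rot: [[-0.47, 0.883, -0.0], [0.883, 0.47, 0.0], [0.0, -0.0, -1.0]]
ft_force: [0.7, 0.2, -0.5]
gripper_width: 0.413
grip_force: 0.0
```

```bash
cat > st.py <<'E'
from h import *
import json
np.set_printoptions(precision=4,suppress=True)
s=state();R=np.array(s['eef_rot'])
open("log.jsonl","a").write(json.dumps([list(map(float,s['q'])),list(map(float,s['eef_pos'])),R.tolist()])+"\n")
print(s['time_s'],"q",np.array(s['q']),"p",np.array(s['eef_pos']));print(R);print("F",np.array(s['ft_force']),s['gripper_width'],s['grip_force'])
def go(p,Rt=None):
    d=R.T@(np.array(p)-s['eef_pos']);print("travel",d)
    if Rt is not None: print("dr",np.degrees(cv2.Rodrigues(R.T@Rt)[0].ravel()))
E
python3 - <<'E'
from st import *
a=np.radians(28);y=np.array([np.cos(a),np.sin(a),0]);z=np.array([0,0,-1.])
go([.6155,-.0379,.24],np.column_stack([np.cross(y,z),y,z]))
E
```

```text
1.6 q [-0.061   0.3331  1.6399  0.0002  1.1688 -0.5505] p [ 0.6166 -0.0361  0.2409]
[[-0.4701  0.8826 -0.0002]
 [ 0.8826  0.4701  0.0002]
 [ 0.0003 -0.0001 -1.    ]]
F [ 0.7286  0.186  -0.4683] 0.41288158882614084 0.0
travel [-0.0011 -0.0018  0.0009]
dr [-0.0055 -0.0178  0.0439]
```

Emit:
step_arm(series=[{"travel": [-0.001, -0.002, 0.02], "dr": [0, 0, 0], "gripper": 0.035}, {"travel": [-0.001, -0.002, 0.045], "dr": [0, 0, 0], "gripper": 0.035}, {"travel": [-0.001, -0.002, 0.065], "dr": [0, 0, 0], "gripper": 0.035}, {"travel": [-0.001, -0.002, 0.074], "dr": [0, 0, 0], "gripper": 0.035}, {"travel": [-0.001, -0.002, 0.074], "dr": [0, 0, 0], "gripper": 0.024}, {"travel": [-0.001, -0.002, 0.074], "dr": [0, 0, 0], "gripper": 0.018}, {"travel": [-0.001, -0.002, 0.074], "dr": [0, 0, 0], "gripper": 0.014}, {"travel": [-0.001, -0.002, 0.074], "dr": [0, 0, 0], "gripper": 0.01}, {"travel": [-0.001, -0.002, 0.074], "dr": [0, 0, 0], "gripper": 0.008}, {"travel": [-0.001, -0.002, 0.074], "dr": [0, 0, 0], "gripper": 0.008}], force=20)

```text
time_s: 2.85
eef_pos: [0.6147, -0.0404, 0.1682]
eef_rot: [[-0.465, 0.885, 0.002], [0.885, 0.465, -0.0], [-0.001, 0.001, -1.0]]
ft_force: [-0.3, -0.3, 5.8]
gripper_width: 0.128
grip_force: 19.8
```

```bash
python3 - <<'E'
from st import *
cv2.imwrite("pics/top1.png",snapshot("top"))
im=snapshot("side");cv2.imwrite("pics/side1.png",im)
cv2.imwrite("pics/side1c.png",cv2.resize(im[100:300,240:440],None,fx=3,fy=3))
E
```

```text
2.85 q [-0.0681  0.4028  1.7117 -0.      1.0255 -0.5514] p [ 0.6147 -0.0404  0.1682]
[[-0.4646  0.8855  0.0016]
 [ 0.8855  0.4647 -0.0001]
 [-0.0008  0.0013 -1.    ]]
F [-0.2738 -0.2801  5.8297] 0.12767765653252008 19.823526442050934
```

View pics/side1c.png

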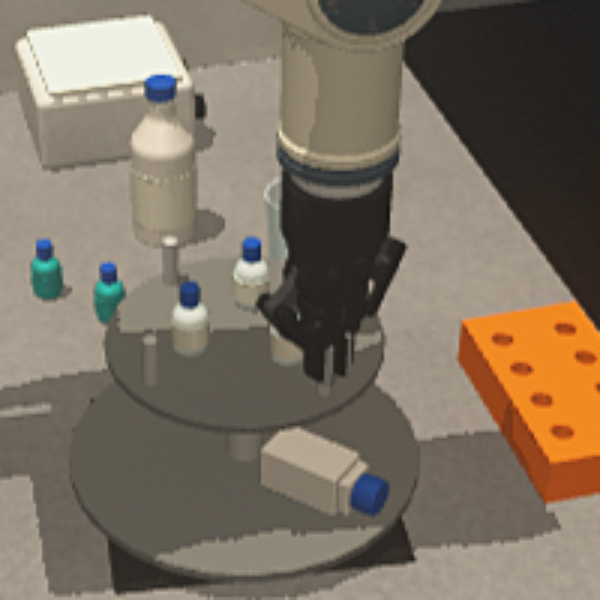

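Emit:
step_arm(series=[{"travel": [0, -0.0016, 0], "dr": [0, 0, 1], "gripper": 0.008}, {"travel": [0.0001, -0.0048, 0], "dr": [0, 0, 3], "gripper": 0.008}, {"travel": [0.0005, -0.0096, 0], "dr": [0, 0, 6], "gripper": 0.008}, {"travel": [0.0014, -0.016, 0], "dr": [0, 0, 10], "gripper": 0.008}, {"travel": [0.0027, -0.0223, 0], "dr": [0, 0, 14], "gripper": 0.008}, {"travel": [0.0045, -0.0284, 0], "dr": [0, 0, 18], "gripper": 0.008}, {"travel": [0.0067, -0.0345, 0], "dr": [0, 0, 22], "gripper": 0.008}, {"travel": [0.0093, -0.0403, 0], "dr": [0, 0, 26], "gripper": 0.008}, {"travel": [0.0123, -0.046, 0], "dr": [0, 0, 30], "gripper": 0.008}, {"travel": [0.0157, -0.0514, 0], "dr": [0, 0, 34], "gripper": 0.008}, {"travel": [0.0195, -0.0566, 0], "dr": [0, 0, 38], "gripper": 0.008}, {"travel": [0.0236, -0.0616, 0], "dr": [0, 0, 42], "gripper": 0.008}])

```text
time_s: 4.45
eef_pos: [0.5493, -0.0464, 0.1681]
eef_rot: [[0.25, 0.968, 0.002], [0.968, -0.25, 0.003], [0.003, 0.002, -1.0]]
ft_force: [2.6, 10.6, 4.9]
gripper_width: 0.131
grip_force: 19.8
```

```bash
python3 st.py
```

```text
4.45 q [-0.0888  0.3094  1.8532  0.0034  0.9769  0.1619] p [ 0.5493 -0.0464  0.1681]
[[ 0.25    0.9683  0.0023]
 [ 0.9683 -0.25    0.0026]
 [ 0.0031  0.0016 -1.    ]]
F [ 2.6141 10.5522  4.9027] 0.13057474815491196 19.756183326244354
```

Emit:
step_arm(series=[{"travel": [0.0007, -0.0064, 0], "dr": [0, 0, 4], "gripper": 0.008}, {"travel": [0.0019, -0.0127, 0], "dr": [0, 0, 8], "gripper": 0.008}, {"travel": [0.003, -0.0189, 0], "dr": [0, 0, 12], "gripper": 0.008}, {"travel": [0.0046, -0.0251, 0], "dr": [0, 0, 16], "gripper": 0.008}, {"travel": [0.0064, -0.0312, 0], "dr": [0, 0, 20], "gripper": 0.008}, {"travel": [0.0089, -0.037, 0], "dr": [0, 0, 24], "gripper": 0.008}, {"travel": [0.0117, -0.0427, 0], "dr": [0, 0, 28], "gripper": 0.008}, {"travel": [0.0148, -0.0483, 0], "dr": [0, 0, 32], "gripper": 0.008}, {"travel": [0.0184, -0.0535, 0], "dr": [0, 0, 36], "gripper": 0.008}, {"travel": [0.0223, -0.0585, 0], "dr": [0, 0, 40], "gripper": 0.008}, {"travel": [0.0265, -0.0632, 0], "dr": [0, 0, 44], "gripper": 0.008}, {"travel": [0.0311, -0.0677, 0], "dr": [0, 0, 48], "gripper": 0.008}])

```text
time_s: 5.95
eef_pos: [0.4907, -0.001, 0.1681]
eef_rot: [[0.886, 0.463, 0.001], [0.463, -0.886, 0.0], [0.001, 0.0, -1.0]]
ft_force: [-1.9, 0.5, 8.5]
gripper_width: 0.133
grip_force: 20.1
```

```bash
python3 st.py
```

```text
5.95 q [-0.0051  0.2211  1.977   0.      0.9429  1.0845] p [ 0.4907 -0.001   0.1681]
[[ 0.8864  0.4629  0.0006]
 [ 0.4629 -0.8864  0.    ]
 [ 0.0005  0.0003 -1.    ]]
F [-1.886   0.5095  8.5037] 0.1329880535996231 20.117549300193787
```

```bash
python3 - <<'E'
import json,numpy as np
D=[json.loads(l) for l in open("log.jsonl")]
A=[];b=[]
D.append([[-1.299,.353,1.633,0,1.155,0],[.16885,-.6013,.2306],0])
for q,p,R in D:
    s=q[1]+q[2]; r=np.hypot(p[0],p[1])
    A+=[[1,0,np.sin(q[1]),np.sin(s),np.cos(s)],[0,1,np.cos(q[1]),np.cos(s),-np.sin(s)]];b+=[r,p[2]]
A=np.array(A);b=np.array(b)
x,res,rk,sv=np.linalg.lstsq(A,b,rcond=None);print("a,H-L3,L1,L2,e",x,sv,abs(A@x-b).max())
for e in(0,):
    x,*_=np.linalg.lstsq(A[:,:4],b,rcond=None);print(x,abs(A[:,:4]@x-b).max())
    x,*_=np.linalg.lstsq(A[:,1:4],b,rcond=None);print("a=0",x,abs(A[:,1:4]@x-b).max())
E
```

```text
a,H-L3,L1,L2,e [ 0.00072044 -0.05714124  0.57162746  0.49039567  0.05501933] [3.8666003  3.1589586  0.21304852 0.14484675 0.06334399] 0.00048099954085548124
[-0.03668111 -0.14766613  0.61490377  0.48649109] 0.005583091366944459
a=0 [-0.14192435  0.59150675  0.45311784] 0.007261377949695835
```

Emit:
step_arm(series=[{"travel": [0.0001, -0.0048, 0], "dr": [0, 0, 3], "gripper": 0.008}, {"travel": [0.0005, -0.0096, 0], "dr": [0, 0, 6], "gripper": 0.008}, {"travel": [0.001, -0.0136, 0], "dr": [0, 0, 8.5], "gripper": 0.008}, {"travel": [0.0015, -0.0168, 0], "dr": [0, 0, 10.5], "gripper": 0.008}, {"travel": [0.0018, -0.0183, 0], "dr": [0, 0, 11.5], "gripper": 0.008}, {"travel": [0.002, -0.0191, 0], "dr": [0, 0, 12], "gripper": 0.008}, {"travel": [0.002, -0.0191, 0], "dr": [0, 0, 12], "gripper": 0.008}, {"travel": [0.002, -0.0191, 0], "dr": [0, 0, 12], "gripper": 0.008}, {"travel": [0.002, -0.0191, 0], "dr": [0, 0, 12], "gripper": 0.013}, {"travel": [0.002, -0.0191, 0], "dr": [0, 0, 12], "gripper": 0.018}, {"travel": [0.002, -0.0191, 0], "dr": [0, 0, 12], "gripper": 0.024}, {"travel": [0.002, -0.0191, 0], "dr": [0, 0, 12], "gripper": 0.032}])

```text
time_s: 7.45
eef_pos: [0.4835, 0.0166, 0.1672]
eef_rot: [[0.963, 0.27, -0.0], [0.27, -0.963, 0.0], [-0.0, -0.0, -1.0]]
ft_force: [-0.2, -0.5, 0.3]
gripper_width: 0.376
grip_force: 0.0
```

Emit:
step_arm(series=[{"travel": [0, 0, 0], "dr": [0, 0, 0], "gripper": 0.034}, {"travel": [0, 0, -0.02], "dr": [0, 0, 0], "gripper": 0.034}, {"travel": [0, 0, -0.05], "dr": [0, 0, 0], "gripper": 0.034}, {"travel": [0, 0, -0.09], "dr": [0, 0, 0], "gripper": 0.034}, {"travel": [0, 0, -0.13], "dr": [0, 0, 0], "gripper": 0.034}, {"travel": [-0.04, 0.045, -0.14], "dr": [0, 0, -4], "gripper": 0.05}, {"travel": [-0.08, 0.09, -0.14], "dr": [0, 0, -10], "gripper": 0.085}, {"travel": [-0.12, 0.135, -0.14], "dr": [0, 0, -10], "gripper": 0.085}])

```text
time_s: 8.45
eef_pos: [0.4037, -0.1471, 0.3077]
eef_rot: [[0.9, 0.436, 0.001], [0.436, -0.9, -0.0], [0.001, 0.001, -1.0]]
ft_force: [0.8, -0.8, 1.1]
gripper_width: 0.979
grip_force: 0.0
```

```bash
python3 - <<'E'
from st import *
t=snapshot("top");cv2.imwrite("pics/top2.png",t)
im=snapshot("side");cv2.imwrite("pics/side2.png",im)
cv2.imwrite("pics/both2.png",np.hstack([cv2.resize(t[150:300,220:370],(400,400),interpolation=2),cv2.resize(im[170:320,240:390],(400,400),interpolation=2)]))
t2=snapshot("top")
print("blue",blobs(t,(100,150,60),(125,255,255)),blobs(im[:300],(100,150,60),(125,255,255)),cv2.absdiff(t[150:300,220:370],t2[150:300,220:370]).max())
E
```

```text
8.45 q [-0.3528 -0.0377  1.9292 -0.0001  1.249   0.7672] p [ 0.4037 -0.1471  0.3077]
[[ 0.9001  0.4357  0.001 ]
 [ 0.4357 -0.9001 -0.0005]
 [ 0.0007  0.0009 -1.    ]]
F [ 0.8005 -0.7656  1.1481] 0.9788472091253251 0.0
blue [(98, array([413.6, 166.1])), (70, array([467.9, 165.8])), (26, array([301.8, 202.9])), (112, array([134.8, 215.1])), (26, array([273.7, 219.5])), (66, array([496.5, 220.9])), (24, array([301.8, 235.9])), (30, array([197.9, 250.8])), (65, array([319.1, 267. ])), (29, array([177.4, 270.7])), (18, array([ 80.5, 319. ])), (147, array([591.3, 326.4])), (151, array([593.4, 364.8])), (154, array([595.9, 403.7]))] [(9478, array([428.9,  39.2])), (54, array([61.6,  9.7])), (75, array([362.7,  41.7])), (9, array([96. , 33.8])), (8, array([83.5, 35. ])), (10, array([71.7, 37.8])), (23, array([368.8,  77.5])), (54, array([292.8, 128.2])), (30, array([316.7, 182.7])), (31, array([340.1, 196. ])), (38, array([307.1, 201.2])), (81, array([284.8, 266.1]))] 77
```

View pics/both2.png

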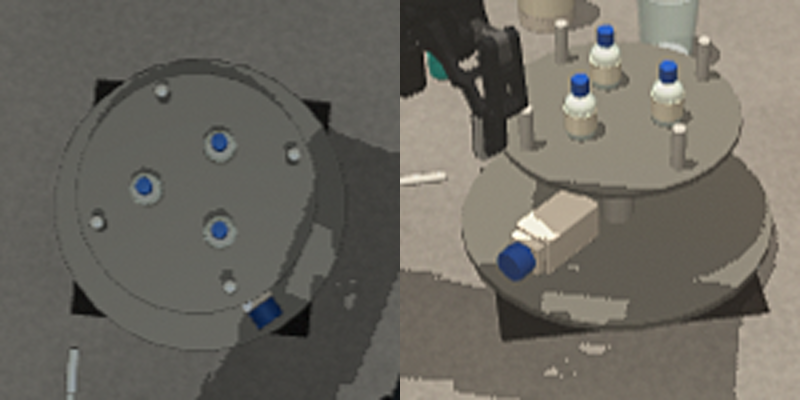

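The picture shows the bottle on the robot's side with its cap at top-view (319,267) and side-view (285,266). All three vials and the pegs are standing.

```bash
python3 - <<'E'
from h import *
np.set_printoptions(precision=4,suppress=True)
a=np.array([.572,.043,0])
f=lambda n,p,z:unproj(n,p,z)-a
print("cap top",f("top",(319.1,267),.055),"side",f("side",(284.8,266.1),.052))
br=f("side",(314.2,247.6),.072);bb=f("side",(301.1,241.2),.072);sr=f("side",(295.5,261.1),.072)
sb=f("side",(295.5,272),.032);b2=f("side",(314.2,260),.032)
for k in(br,bb,sr,sb,b2):print(k,np.hypot(*k[:2]))
g=lambda v:np.degrees(np.arctan2(v[1],v[0]))
print("dirs",g(sr-br),g(sb-b2),g(bb-br)-90,"len",np.linalg.norm(sr-br),np.linalg.norm(bb-br))
# pegs in grey->bright top image
for nm in("top0","top2"):
  t=cv2.imread(f"pics/{nm}.png")[150:300,220:370];gr=cv2.cvtColor(t,cv2.COLOR_BGR2GRAY)
  n,_,st,ce=cv2.connectedComponentsWithStats((gr>150).astype(np.uint8));print(nm,[(int(s[4]),(c+[220,150]).round(1)) for s,c in zip(st[1:],ce[1:])])
t=snapshot("top");cv2.imwrite("pics/top3.png",t)
t2=cv2.imread("pics/top2.png")
print(blobs(t[150:300,220:370],(100,150,60),(125,255,255)),blobs(t2[150:300,220:370],(100,150,60),(125,255,255)))
E
```

```text
cap top [-0.1076 -0.0599  0.055 ] side [-0.1015 -0.053   0.052 ]
[-0.0237 -0.0295  0.072 ] 0.03783333344825681
[-0.0481  0.0016  0.072 ] 0.04816112538204553
[-0.0778 -0.0642  0.072 ] 0.10085667927083734
[-0.0775 -0.0585  0.032 ] 0.09716017216594071
[-0.0239 -0.0293  0.032 ] 0.03781675618877604
dirs -147.31798336352327 -151.45211893324867 38.14512398022714 len 0.0642721879069246 0.0395993244395341
top0 [(5, array([274.2, 186.6])), (6, array([327. , 201.5])), (6, array([259. , 239.5])), (7, array([312. , 254.7])), (25, array([246.7, 289.8])), (2, array([246. , 298.5]))]
top2 [(5, array([280.2, 184. ])), (6, array([329.8, 207.8])), (6, array([256. , 233.5])), (6, array([306. , 257.5])), (4, array([312.5, 265. ])), (24, array([246.7, 289.9])), (2, array([246. , 298.5]))]
[(26, array([81.8, 52.9])), (26, array([53.7, 69.5])), (24, array([81.8, 85.9])), (66, array([ 99.1, 117.1]))] [(26, array([81.8, 52.9])), (26, array([53.7, 69.5])), (24, array([81.8, 85.9])), (65, array([ 99.1, 117. ]))]
```

Emit:
step_arm(series=[{"travel": [0.01, 0.01, 0], "dr": [0, 9, 0], "gripper": 0.085}, {"travel": [0.02, 0.02, 0], "dr": [0, 18, 0], "gripper": 0.085}, {"travel": [0.035, 0.03, 0], "dr": [0, 27, 0], "gripper": 0.085}, {"travel": [0.05, 0.04, 0], "dr": [0, 36, 0], "gripper": 0.085}, {"travel": [0.06, 0.04, 0], "dr": [0, 45, 0], "gripper": 0.085}, {"travel": [0.06, 0.04, 0], "dr": [0, 45, 0], "gripper": 0.085}])

```text
time_s: 9.4
eef_pos: [0.4751, -0.1549, 0.3055]
eef_rot: [[0.64, 0.433, 0.635], [0.303, -0.902, 0.309], [0.706, -0.005, -0.708]]
ft_force: [1.2, 0.0, 0.0]
gripper_width: 0.993
grip_force: 0.0
```

```bash
cat > kin.py <<'E'
import json,numpy as np
from scipy.optimize import least_squares
from scipy.spatial.transform import Rotation as Ro
# z1 up; y-bends; q4 & q6 about link axis
def fk(q,P):
    H,L1,L2,e,L3,s4,s6,o=P
    R1=Ro.from_euler('z',q[0]);A=R1*Ro.from_euler('y',q[1]);B=A*Ro.from_euler('y',q[2])
    w=np.array([0,0,H])+A.apply([0,0,L1])+B.apply([e,0,L2])
    T=B*Ro.from_euler('z',s4*q[3])*Ro.from_euler('y',q[4])*Ro.from_euler('z',s6*q[5]+o)
    return w+T.apply([0,0,L3]),T.as_matrix(),w
def load():
    return [(np.array(a),np.array(b),np.array(c)) for a,b,c in map(json.loads,open("log.jsonl"))]
def fit():
    D=load();best=None
    for s4 in(1,-1):
     for s6 in(1,-1):
      for o in(np.pi/2,-np.pi/2):
        f=lambda v:np.concatenate([np.r_[fk(q,[*v,s4,s6,o])[0]-p,.3*(fk(q,[*v,s4,s6,o])[1]-R).ravel()] for q,p,R in D])
        r=least_squares(f,[.28,.57,.49,.05,.34])
        if best is None or r.cost<best[0]:best=(r.cost,[*r.x,s4,s6,o],abs(r.fun).max())
    return best
QL=np.array([[-2.63,2.63],[-.92,2.1],[.06,2.66],[-1.3,4.44],[0,2.69],[-3.02,3.02]])
def ik(p,R,P,q0):
    f=lambda q:np.r_[fk(q,P)[0]-p,.3*(fk(q,P)[1]-R).ravel()]
    r=least_squares(f,np.clip(q0,QL[:,0]+.01,QL[:,1]-.01),bounds=(QL[:,0],QL[:,1]));return r.x,np.linalg.norm(r.fun[:3]),abs(r.fun[3:]).max()/.3
E
python3 - <<'E'
from st import *
import kin
c,P,m=kin.fit();print(c,np.array(P),m)
u=np.array([-.853,-.523,0]);u/=np.linalg.norm(u);n=np.array([-u[1],u[0],0]);Z=np.array([0,0,1.]);ax=np.array([.572,.043,0])
for al in(40,45,50):
    a=np.radians(al);z=-u*np.cos(a)-Z*np.sin(a);Rt=np.column_stack([np.cross(n,z),n,z])
    for nm,d in(("g",0*u),("out5",.05*u),("out12",.12*u+.03*Z),("back13",-.13*z),("up",.15*Z),("-y",np.array([0,-.12,.02])),("-y2",np.array([-0.02,-.2,.1]))):
        p=ax+.095*u-.006*n+.06*Z+.022*z+d;q,ep,er=kin.ik(p,Rt,P,s['q']);print(al,nm,p,q,ep.round(4),er.round(3))
E
```

```text
9.4 q [-0.7956 -0.0356  2.17    0.9497  0.9671 -0.2222] p [ 0.4751 -0.1549  0.3055]
[[ 0.6402  0.4325  0.6349]
 [ 0.3031 -0.9016  0.3086]
 [ 0.7059 -0.0051 -0.7083]]
F [1.2227 0.0338 0.0463] 0.9933447135025809 0.0
5.819521784168257e-06 [0.2959 0.5686 0.4945 0.0591 0.3445 1.     1.     1.5708] 0.0015008319598485559
40 g [0.5022 0.0073 0.0459] [-0.4405  0.6002  2.4519  2.0837  0.8261 -1.469 ] 0.0 0.0
40 out5 [ 0.4596 -0.0189  0.0459] [-0.5893  0.6048  2.5005  1.9741  0.858  -1.5272] 0.0 0.0
40 out12 [ 0.3999 -0.0555  0.0759] [-0.8355  0.4989  2.5463  1.6748  0.8588 -1.4455] 0.0 0.0
40 back13 [ 0.4173 -0.0448  0.1294] [-0.7598  0.2993  2.5259  1.5544  0.8334 -1.1527] 0.0 0.0
40 up [0.5022 0.0073 0.1959] [-0.4405  0.1358  2.4078  1.5477  0.6956 -0.7455] 0.0 0.0
40 -y [ 0.5022 -0.1127  0.0659] [-0.7352  0.5533  2.3182  1.6204  0.827  -1.2155] 0.0 0.0
40 -y2 [ 0.4822 -0.1927  0.1459] [-0.9097  0.3892  2.2131  1.245   0.9333 -0.8826] 0.0 0.0
45 g [0.5011 0.0066 0.0444] [-0.3904  0.5342  2.4325  2.037   0.6938 -1.3492] 0.0 0.0
45 out5 [ 0.4585 -0.0195  0.0444] [-0.5298  0.5315  2.4861  1.942
[... 414 characters left out ...]
  0.1444] [-0.8649  0.3467  2.1997  1.1585  0.8671 -0.7577] 0.0 0.0
50 g [0.4999 0.0059 0.0431] [-0.3396  0.4792  2.4068  1.9483  0.5671 -1.1966] 0.0 0.0
50 out5 [ 0.4573 -0.0203  0.0431] [-0.469   0.4689  2.4652  1.875   0.6111 -1.26  ] 0.0 0.0
50 out12 [ 0.3976 -0.0569  0.0731] [-0.6908  0.3528  2.5197  1.566   0.6537 -1.1444] 0.0 0.0
50 back13 [ 0.4287 -0.0378  0.1427] [-0.5695  0.136   2.4563  1.2995  0.644  -0.6719] 0.0 0.0
50 up [0.4999 0.0059 0.1931] [-0.3396  0.073   2.3317  1.1641  0.5748 -0.283 ] 0.0 0.0
50 -y [ 0.4999 -0.1141  0.0631] [-0.6364  0.457   2.2891  1.4493  0.6439 -0.9335] 0.0 0.0
50 -y2 [ 0.4799 -0.1941  0.1431] [-0.8166  0.3113  2.1829  1.0536  0.8098 -0.6172] 0.0 0.0
```

```bash
python3 - <<'E'
from st import *
u=np.array([-.853,-.523,0]);u/=np.linalg.norm(u);n=np.array([-u[1],u[0],0]);Z=np.array([0,0,1.]);ax=np.array([.572,.043,0])
z=-(u+Z)/2**.5;Rt=np.column_stack([np.cross(n,z),n,z])
go(ax+.095*u-.006*n+.06*Z-.108*z,Rt)
E
```

```text
9.4 q [-0.7956 -0.0356  2.17    0.9497  0.9671 -0.2222] p [ 0.4751 -0.1549  0.3055]
[[ 0.6402  0.4325  0.6349]
 [ 0.3031 -0.9016  0.3086]
 [ 0.7059 -0.0051 -0.7083]]
F [1.2227 0.0338 0.0463] 0.9933447135025809 0.0
travel [-0.1185 -0.124   0.1216]
dr [ 3.95    0.0799 -4.3731]
```

Emit:
step_arm(series=[{"travel": [-0.024, -0.025, 0.024], "dr": [1, 0, -1], "gripper": 0.085}, {"travel": [-0.048, -0.05, 0.049], "dr": [2, 0, -2], "gripper": 0.085}, {"travel": [-0.072, -0.075, 0.073], "dr": [3, 0, -3], "gripper": 0.085}, {"travel": [-0.096, -0.1, 0.097], "dr": [4, 0, -4], "gripper": 0.085}, {"travel": [-0.1185, -0.124, 0.1216], "dr": [3.95, 0.08, -4.37], "gripper": 0.085}, {"travel": [-0.1185, -0.124, 0.1216], "dr": [3.95, 0.08, -4.37], "gripper": 0.085}, {"travel": [-0.1185, -0.124, 0.1216], "dr": [3.95, 0.08, -4.37], "gripper": 0.085}, {"travel": [-0.1185, -0.124, 0.1216], "dr": [3.95, 0.08, -4.37], "gripper": 0.085}])

```text
time_s: 10.4
eef_pos: [0.4256, -0.044, 0.1388]
eef_rot: [[0.598, 0.524, 0.606], [0.374, -0.852, 0.367], [0.709, 0.008, -0.706]]
ft_force: [-0.3, -0.0, -0.5]
gripper_width: 0.994
grip_force: 0.0
```

```bash
python3 - <<'E'
from st import *
u=np.array([-.853,-.523,0]);u/=np.linalg.norm(u);n=np.array([-u[1],u[0],0]);Z=np.array([0,0,1.]);ax=np.array([.572,.043,0])
z=-(u+Z)/2**.5;Rt=np.column_stack([np.cross(n,z),n,z])
go(ax+.095*u-.006*n+.06*Z+.022*z,Rt)
im=snapshot("side");cv2.imwrite("pics/s3.png",cv2.resize(im[150:320,200:420],None,fx=3,fy=3,interpolation=2))
E
```

```text
10.4 q [-0.6675  0.1997  2.4895  1.4443  0.7325 -0.9231] p [ 0.4256 -0.044   0.1388]
[[ 0.5981  0.5241  0.6063]
 [ 0.3744 -0.8516  0.3668]
 [ 0.7086  0.0076 -0.7056]]
F [-0.2764 -0.0482 -0.5198] 0.994284972696906 0.0
travel [-0.0027 -0.0042  0.131 ]
dr [ 0.2397 -0.1192  0.3769]
```

View pics/s3.png

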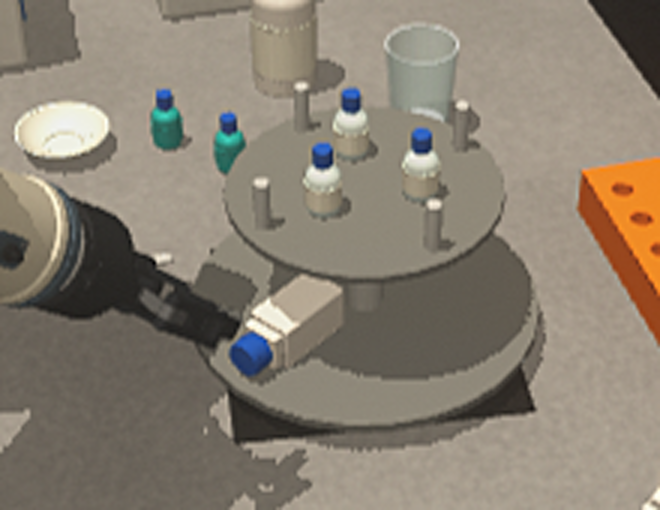

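```bash
python3 - <<'E'
from h import *
s=state();p=np.array(s['eef_pos']);R=np.array(s['eef_rot'])
for k in(-.05,0,.05):
    x=proj("side",p-.013*R[:,2]+k*R[:,1]);print(k,x,(x-[200,150])*3)
x=proj("side",np.array([.488,-.0017,.06]));print((x-[200,150])*3)
E
```

```text
-0.05 [247.69525487 239.72362133] [143.0857646 269.170864 ]
0 [262.99152091 249.76773619] [188.97456272 299.30320857]
0.05 [278.97300685 260.26179271] [236.91902055 330.78537814]
[273.4174807  329.85314924]
```

Emit:
step_arm(series=[{"travel": [-0.0027, -0.0042, 0.02], "dr": [0.2, -0.1, 0.4], "gripper": 0.085}, {"travel": [-0.0027, -0.0042, 0.045], "dr": [0.2, -0.1, 0.4], "gripper": 0.085}, {"travel": [-0.0027, -0.0042, 0.07], "dr": [0.2, -0.1, 0.4], "gripper": 0.085}, {"travel": [-0.0027, -0.0042, 0.095], "dr": [0.2, -0.1, 0.4], "gripper": 0.085}, {"travel": [-0.0027, -0.0042, 0.115], "dr": [0.2, -0.1, 0.4], "gripper": 0.085}, {"travel": [-0.0027, -0.0042, 0.128], "dr": [0.2, -0.1, 0.4], "gripper": 0.085}, {"travel": [-0.0027, -0.0042, 0.131], "dr": [0.2, -0.1, 0.4], "gripper": 0.085}, {"travel": [-0.0027, -0.0042, 0.131], "dr": [0.2, -0.1, 0.4], "gripper": 0.085}])

```text
time_s: 11.45
eef_pos: [0.4999, 0.0073, 0.0436]
eef_rot: [[0.604, 0.521, 0.603], [0.368, -0.853, 0.37], [0.707, -0.002, -0.707]]
ft_force: [-0.8, 0.5, 0.4]
gripper_width: 0.994
grip_force: 0.0
```

```bash
python3 - <<'E'
from st import *
u=np.array([-.853,-.523,0]);u/=np.linalg.norm(u);n=np.array([-u[1],u[0],0]);Z=np.array([0,0,1.]);ax=np.array([.572,.043,0])
z=-(u+Z)/2**.5;Rt=np.column_stack([np.cross(n,z),n,z])
go(ax+.095*u-.006*n+.06*Z+.022*z,Rt)
im=snapshot("side");cv2.imwrite("pics/s4.png",cv2.resize(im[180:310,230:390],None,fx=4,fy=4,interpolation=2))
E
```

```text
11.45 q [-0.3913  0.5345  2.4344  2.0381  0.695  -1.3496] p [0.4999 0.0073 0.0436]
[[ 0.604   0.5214  0.6028]
 [ 0.3676 -0.8533  0.3698]
 [ 0.7072 -0.0018 -0.7071]]
F [-0.822   0.4833  0.4277] 0.9938788772565799 0.0
travel [ 0.0011  0.0013 -0.0002]
dr [-0.01   -0.0042 -0.135 ]
```

View pics/s4.png

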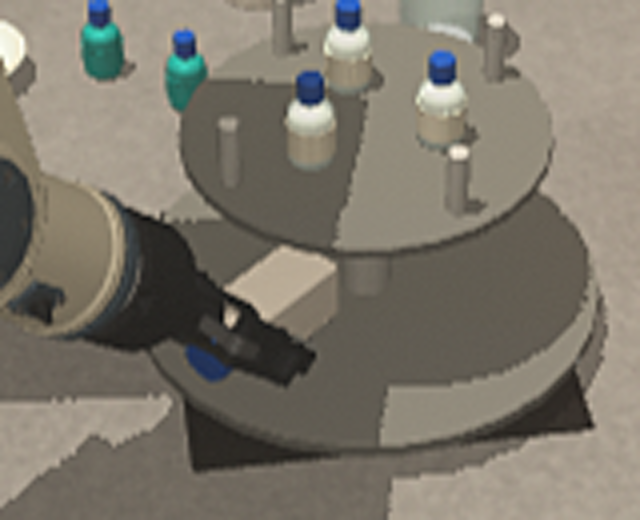

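The near finger sits beside the bottle body at (280,360) with a clear gap, the deck is untouched and the vials are standing. Next I close the gripper.

Emit:
step_arm(series=[{"travel": [0.001, 0.001, 0], "dr": [0, 0, 0], "gripper": 0.065}, {"travel": [0.001, 0.001, 0], "dr": [0, 0, 0], "gripper": 0.055}, {"travel": [0.001, 0.001, 0], "dr": [0, 0, 0], "gripper": 0.05}, {"travel": [0.001, 0.001, 0], "dr": [0, 0, 0], "gripper": 0.046}, {"travel": [0.001, 0.001, 0], "dr": [0, 0, 0], "gripper": 0.043}, {"travel": [0.001, 0.001, 0], "dr": [0, 0, 0], "gripper": 0.04}, {"travel": [0.001, 0.001, 0], "dr": [0, 0, 0], "gripper": 0.036}, {"travel": [0.001, 0.001, 0], "dr": [0, 0, 0], "gripper": 0.032}, {"travel": [0.001, 0.001, 0], "dr": [0, 0, 0], "gripper": 0.03}, {"travel": [0.001, 0.001, 0], "dr": [0, 0, 0], "gripper": 0.03}], force=40)

```text
time_s: 12.75
eef_pos: [0.5007, 0.0072, 0.0439]
eef_rot: [[0.604, 0.522, 0.602], [0.367, -0.853, 0.37], [0.707, -0.002, -0.707]]
ft_force: [-3.0, -0.6, 5.3]
gripper_width: 0.466
grip_force: 39.4
```

```bash
python3 - <<'E'
from st import *
print("tool axes for: up",R.T@[0,0,.02],"-y",R.T@[0,-.12,0])
E
```

```text
12.75 q [-0.3908  0.5333  2.4326  2.0346  0.6935 -1.3447] p [0.5007 0.0072 0.0439]
[[ 0.6042  0.5216  0.6024]
 [ 0.3675 -0.8532  0.3701]
 [ 0.707  -0.0022 -0.7072]]
F [-3.012  -0.5873  5.3156] 0.4656463016244047 39.432225850059694
tool axes for: up [ 0.0141 -0.     -0.0141] -y [-0.0441  0.1024 -0.0444]
```

Emit:
step_arm(series=[{"travel": [0.0028, 0, -0.0028], "dr": [0, 0, 0], "gripper": 0.03}, {"travel": [0.0057, 0, -0.0057], "dr": [0, 0, 0], "gripper": 0.03}, {"travel": [0.0057, 0, -0.0057], "dr": [0, 0, 0], "gripper": 0.03}, {"travel": [-0.0043, 0, -0.017], "dr": [0, 0, 0], "gripper": 0.03}, {"travel": [-0.0212, 0, -0.0354], "dr": [0, 0, 0], "gripper": 0.03}, {"travel": [-0.039, 0, -0.053], "dr": [0, 0, 0], "gripper": 0.03}, {"travel": [-0.0565, 0, -0.0707], "dr": [0, 0, 0], "gripper": 0.03}, {"travel": [-0.06, 0, -0.088], "dr": [0, 0, 0], "gripper": 0.03}, {"travel": [-0.06, 0, -0.088], "dr": [0, 0, 0], "gripper": 0.03}])

```text
time_s: 13.88
eef_pos: [0.4113, -0.0484, 0.0639]
eef_rot: [[0.605, 0.52, 0.603], [0.367, -0.854, 0.368], [0.707, -0.001, -0.707]]
ft_force: [0.4, 0.0, -1.3]
gripper_width: 0.463
grip_force: 40.2
```

```bash
python3 - <<'E'
from st import *
import kin
t=snapshot("top");im=snapshot("side")
cv2.imwrite("pics/b5.png",np.hstack([cv2.resize(t[150:350,220:420],(400,400),interpolation=2),cv2.resize(im[170:370,200:400],(400,400),interpolation=2)]))
c,P,m=kin.fit();print(m)
# tray
T=np.array([[.5942,-.2167],[.5619,-.381],[.3383,-.3382],[.3674,-.1758]]);print("tray c",T.mean(0),"x dir",np.degrees(np.arctan2(*(T[0]-T[3]+T[1]-T[2])[::-1])))
g=np.array([*T.mean(0),0])
for yaw in(10,30,50,60,90,-10,-35):
    a=np.radians(yaw);f=np.array([np.cos(a),np.sin(a),0]);Z=np.array([0,0,1.]);z=(f-Z)/2**.5;y=np.array([f[1],-f[0],0]);Rt=np.column_stack([np.cross(y,z),y,z])
    for h in(.04,.12):
        p=g+.033*Z*0+Z*h-.03*f+.022*z
        q,ep,er=kin.ik(p,Rt,P,s['q']);print(yaw,h,q,ep.round(4),er.round(3))
E
```

```text
13.875 q [-0.7118  0.4571  2.5301  1.7256  0.7491 -1.3523] p [ 0.4113 -0.0484  0.0639]
[[ 0.6049  0.5198  0.6033]
 [ 0.3669 -0.8543  0.3681]
 [ 0.7067 -0.0013 -0.7075]]
F [ 0.437   0.0417 -1.3149] 0.4629982158667576 40.212304192838246
0.0014994052796837834
tray c [ 0.4654 -0.2779] x dir -10.527459666266727
10 0.04 [-0.9913  0.608   2.2914  1.7248  0.7178 -1.229 ] 0.0 0.0
10 0.12 [-0.9913  0.4028  2.2865  1.481   0.7109 -0.9076] 0.0 0.0
30 0.04 [-1.0346  0.6487  2.1093  1.223   0.8512 -1.05  ] 0.0 0.0
30 0.12 [-1.0346  0.4817  2.1051  1.0944  0.9201 -0.8473] 0.0 0.0
50 0.04 [-1.0088  0.7087  1.9172  0.8977  1.0373 -0.9941] 0.0 0.0
50 0.12 [-1.0088  0.5681  1.9135  0.8393  1.1306 -0.8695] 0.0 0.0
60 0.04 [-0.98    0.7421  1.823   0.7761  1.1341 -1.0004] 0.0 0.0
60 0.12 [-0.98    0.6113  1.8194  0.7383  1.2318 -0.9007] 0.0 0.0
90 0.04 [-0.8558  0.8405  1.5683  0.4896  1.4015 -1.1097] 0.0 0.0
90 0.12 [-0.8558  0.7294  1.565   0.4833  1.5027 -1.0559] 0.0 0.0
-10 0.04 [-0.8346  0.5962  2.4353  2.4044  0.701  -1.4661] 0.0 0.0
-10 0.12 [-0.8346  0.3444  2.4294  2.1226  0.5342 -1.1229] 0.0 0.0
-35 0.04 [-0.4726  0.6     2.494   3.2869  0.7383 -1.5805] 0.0 0.0
-35 0.12 [-0.4726  0.3222  2.4875  3.3636  0.4585 -1.6724] 0.0 0.0
```

View pics/b5.png

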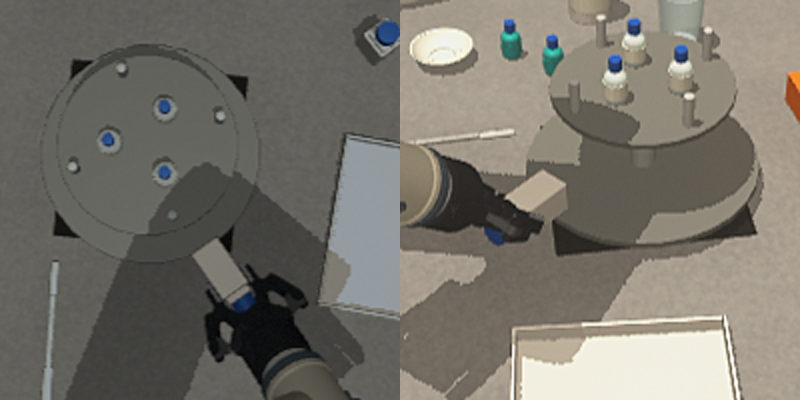

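The bottle is clear of the deck and held level, all three vials are standing and the carousel looks unmoved. Next I carry it over the tray.

Emit:
step_arm(series=[{"travel": [0.0141, 0, -0.0142], "dr": [0, 0, 0], "gripper": 0.03}, {"travel": [0.0089, 0.0224, -0.0194], "dr": [0, 0, 0], "gripper": 0.03}, {"travel": [0.0012, 0.056, -0.0272], "dr": [0, 0, 0], "gripper": 0.03}, {"travel": [-0.0065, 0.0897, -0.035], "dr": [0, 0, 0], "gripper": 0.03}, {"travel": [-0.0142, 0.1233, -0.0427], "dr": [0, 0, 0], "gripper": 0.03}, {"travel": [-0.022, 0.157, -0.0505], "dr": [0, 0, 0], "gripper": 0.03}, {"travel": [-0.0297, 0.1906, -0.0583], "dr": [0, 0, 0], "gripper": 0.03}, {"travel": [-0.0348, 0.213, -0.0635], "dr": [0, 0, 0], "gripper": 0.03}, {"travel": [-0.0374, 0.2242, -0.0661], "dr": [0, 0, 0], "gripper": 0.03}, {"travel": [-0.055, 0.2242, -0.0485], "dr": [0, 0, 0], "gripper": 0.03}, {"travel": [-0.073, 0.2242, -0.0305], "dr": [0, 0, 0], "gripper": 0.03}, {"travel": [-0.073, 0.2242, -0.0305], "dr": [0, 0, 0], "gripper": 0.03}])

```text
time_s: 15.48
eef_pos: [0.4655, -0.275, 0.0317]
eef_rot: [[0.605, 0.522, 0.6], [0.366, -0.853, 0.373], [0.707, -0.006, -0.707]]
ft_force: [0.0, 0.3, -0.4]
gripper_width: 0.465
grip_force: 40.3
```

```bash
python3 - <<'E'
from st import *
go([.4654,-.2779,.0164])
t=snapshot("top");im=snapshot("side")
cv2.imwrite("pics/b6.png",np.hstack([cv2.resize(t[180:340,340:500],(400,400),interpolation=2),cv2.resize(im[290:450,220:380],(400,400),interpolation=2)]))
E
```

```text
15.475 q [-1.0013  0.6355  2.099   1.2045  0.8586 -1.0118] p [ 0.4655 -0.275   0.0317]
[[ 0.6055  0.5223  0.6005]
 [ 0.3658 -0.8527  0.3729]
 [ 0.7068 -0.0061 -0.7074]]
F [ 0.0047  0.2766 -0.4197] 0.4645362918290287 40.281982899379614
travel [-0.0119  0.0025  0.0097]
```

View pics/b6.png

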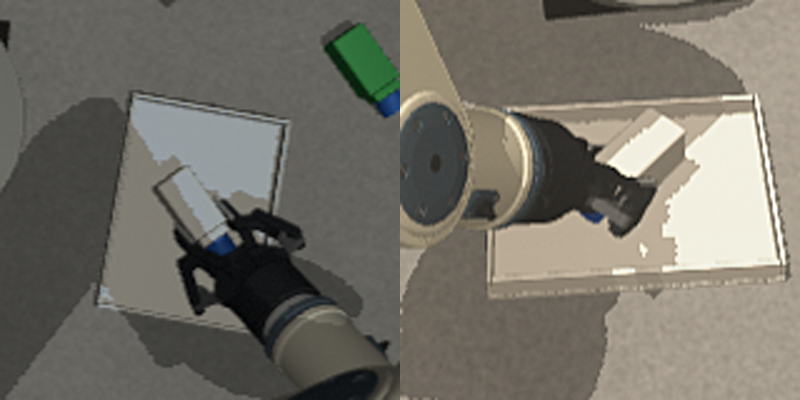

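The bottle is level above the tray floor, well inside the walls. The top view shows its base at about (185,185) in the crop.

Emit:
step_arm(series=[{"travel": [-0.003, 0.002, 0.003], "dr": [0, 0, 0], "gripper": 0.03}, {"travel": [-0.006, 0.002, 0.006], "dr": [0, 0, 0], "gripper": 0.03}, {"travel": [-0.008, 0.002, 0.008], "dr": [0, 0, 0], "gripper": 0.03}, {"travel": [-0.0093, 0.002, 0.0093], "dr": [0, 0, 0], "gripper": 0.03}, {"travel": [-0.01, 0.002, 0.01], "dr": [0, 0, 0], "gripper": 0.03}, {"travel": [-0.01, 0.002, 0.01], "dr": [0, 0, 0], "gripper": 0.03}])

```text
time_s: 16.32
eef_pos: [0.4668, -0.2786, 0.0189]
eef_rot: [[0.605, 0.521, 0.602], [0.368, -0.853, 0.37], [0.707, -0.002, -0.708]]
ft_force: [-0.5, -0.9, -0.7]
gripper_width: 0.462
grip_force: 40.3
```

Emit:
step_arm(series=[{"travel": [-0.0005, 0, 0.0005], "dr": [0, 0, 0], "gripper": 0.03}, {"travel": [-0.001, 0, 0.001], "dr": [0, 0, 0], "gripper": 0.03}, {"travel": [-0.0014, 0, 0.0014], "dr": [0, 0, 0], "gripper": 0.03}, {"travel": [-0.0014, 0, 0.0014], "dr": [0, 0, 0], "gripper": 0.03}])

```text
time_s: 16.82
eef_pos: [0.4668, -0.2786, 0.017]
eef_rot: [[0.605, 0.521, 0.602], [0.368, -0.853, 0.37], [0.707, -0.002, -0.708]]
ft_force: [-0.2, -0.3, -1.3]
gripper_width: 0.464
grip_force: 40.3
```

Emit:
step_arm(series=[{"travel": [-0.0004, 0, 0.0004], "dr": [0, 0, 0], "gripper": 0.03}, {"travel": [-0.0008, 0, 0.0008], "dr": [0, 0, 0], "gripper": 0.03}, {"travel": [-0.0008, 0, 0.0008], "dr": [0, 0, 0], "gripper": 0.03}])

```text
time_s: 17.2
eef_pos: [0.4669, -0.2786, 0.016]
eef_rot: [[0.604, 0.521, 0.602], [0.368, -0.853, 0.37], [0.707, -0.002, -0.707]]
ft_force: [-0.5, -0.2, 1.7]
gripper_width: 0.464
grip_force: 40.7
```

Emit:
step_arm(series=[{"travel": [-0.0003, 0, 0.0003], "dr": [0, 0, 0], "gripper": 0.03}, {"travel": [-0.0003, 0, 0.0003], "dr": [0, 0, 0], "gripper": 0.03}])

```text
time_s: 17.45
eef_pos: [0.467, -0.2786, 0.016]
eef_rot: [[0.604, 0.521, 0.603], [0.367, -0.853, 0.37], [0.707, -0.002, -0.707]]
ft_force: [-4.2, -0.4, 6.7]
gripper_width: 0.464
grip_force: 41.4
```

Emit:
step_arm(series=[{"travel": [0, 0, 0], "dr": [0, 0, 0], "gripper": 0.041}, {"travel": [0, 0, 0], "dr": [0, 0, 0], "gripper": 0.044}, {"travel": [0, 0, 0], "dr": [0, 0, 0], "gripper": 0.05}, {"travel": [0, 0, 0], "dr": [0, 0, 0], "gripper": 0.056}, {"travel": [0, 0, 0], "dr": [0, 0, 0], "gripper": 0.06}, {"travel": [0, 0, 0], "dr": [0, 0, 0], "gripper": 0.06}, {"travel": [0, 0, -0.02], "dr": [0, 0, 0], "gripper": 0.06}, {"travel": [0, 0, -0.05], "dr": [0, 0, 0], "gripper": 0.06}, {"travel": [0, 0, -0.09], "dr": [0, 0, 0], "gripper": 0.06}, {"travel": [0.02, 0, -0.13], "dr": [0, 0, 0], "gripper": 0.06}, {"travel": [0.06, 0, -0.16], "dr": [0, 0, 0], "gripper": 0.06}, {"travel": [0.06, 0.03, -0.16], "dr": [0, 0, 0], "gripper": 0.06}])

```text
time_s: 18.95
eef_pos: [0.4227, -0.3418, 0.1747]
eef_rot: [[0.603, 0.521, 0.604], [0.37, -0.853, 0.367], [0.707, 0.003, -0.708]]
ft_force: [0.6, -1.1, -0.5]
gripper_width: 0.7
grip_force: 0.0
```

```bash
python3 - <<'E'
from st import *
t=snapshot("top");im=snapshot("side")
cv2.imwrite("pics/b7.png",np.hstack([cv2.resize(t[140:360,220:520],(400,293),interpolation=2),cv2.resize(im[120:440,200:480],(400,457),interpolation=2)[:293]*0+cv2.resize(im[140:440,200:480],(400,293),interpolation=2)]))
p=cv2.imread("pics/top2.png");
for k in(t,p):print(blobs(k[150:300,220:370],(100,150,60),(125,255,255)))
E
```

```text
18.95 q [-1.1415  0.397   1.9919  0.9117  1.0926 -0.7038] p [ 0.4227 -0.3418  0.1747]
[[ 0.6028  0.5214  0.604 ]
 [ 0.3705 -0.8533  0.3669]
 [ 0.7067  0.0026 -0.7075]]
F [ 0.5915 -1.1387 -0.4855] 0.700445459689586 0.0
[(26, array([81.8, 52.9])), (26, array([53.7, 69.5])), (24, array([81.8, 85.9]))]
[(26, array([81.8, 52.9])), (26, array([53.7, 69.5])), (24, array([81.8, 85.9])), (65, array([ 99.1, 117. ]))]
```

View pics/b7.png

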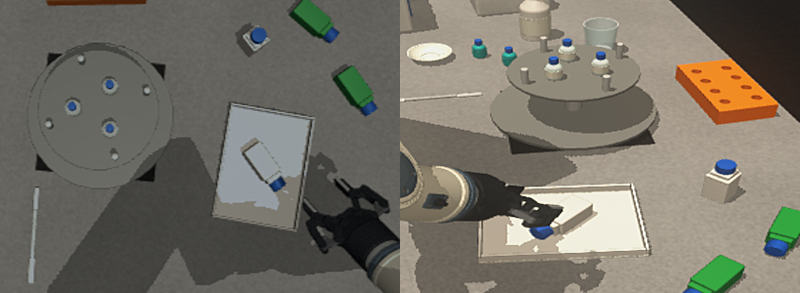

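The bottle lies flat in the tray. The vials stand, and their pixel positions are the same as before the grasp, so the carousel is at rest. The gripper is clear, so I am handing in.

```bash
python3 -c "
from plant import *
print(close_job())"
```

```text
the job is handed in; nothing more can be done
None
```

I turned the carousel about 100° by a peg and set the fallen bottle down on its side in the tray; the last pictures show the carousel at rest, the three vials standing and nothing else disturbed, and I handed the job in at about 19 s (its result was not reported back).

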